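# Fit the comb busbar to a row of circuit breakers

## Task

Close up the row of circuit breakers on the mounting plate: push the two that stand off at the open end along their rail until all six stand tight together. Then take the long comb busbar, the one with six prongs, out of the kit tray and lower it upright into the top terminals so that every breaker gets its own prong and the bar sits flush on top of the row, and let go. Leave the short comb, the screwdriver and the screw bin where they are.

Things in the scene. Friction and masses are not known exactly. Their poses are not given: they have to be found in the camera images.
- mounting_plate: Fixed. Steel mounting plate, 250 mm wide, upright on two feet 4 mm thick, with a rail carrying six light-grey circuit breakers in a row. Origin on the bench below the middle of the closed row. x: the way the toggles face, y: along the row to the open end, z up. Plate 31-34 mm on the -x side, 110 mm high. Breakers: 17.4 mm wide, pitch 17.8, bottom 26, top 111 mm above bench. 1-4 are fixed.
- row_seat (a point): Fixed, mid-row on the terminal line, level with the breaker tops; axes as mounting_plate. Each breaker has an upright hole in its top, 7.0 mm (y) by 6.5 mm (x), 16 mm deep, no funnel. Row closed: holes at y = -44.5, -26.7, -8.9, 8.9, 26.7, 44.5 mm from here. Tops span x -22 to 22 mm; from 20 mm lower, noses and toggles reach x = 46 mm. Comb home: its origin is here.
- breaker_5 (a joint): Position of the fifth breaker along the rail, m: 0 = touching breaker 4 (hard stop), positive = standing off towards the open end, at most 0.034. Stays where it is left; about 2 N to slide. Breaker 6 pushes it along.
- breaker_6 (a joint): Position of the sixth, outermost breaker along the rail, m: 0 = its place in the closed row (hard stop), positive = standing off towards the open end, at most 0.034. Stays where it is left; about 2 N to slide, 4 N with breaker 5.
- row_end (a point): On breaker 6, moves with it: on its flat outer side face (facing the open end, +y), 25 mm below its top, on the terminal line in x. Axes as mounting_plate. Row closed: 53.2 mm in y from row_seat. The face spans x -22 to 22 mm and up to the top. Beyond it only the rail (35 mm high, centred 68 mm above the bench, x below -23 mm), the plate and a foot.
- comb_6: Loose, about 70 g. Long comb busbar: grey plastic bar 104.8 mm long (y), 12 mm thick (x), 22 mm high with a 1.5 mm rib on top; under it six copper prongs in a row, 4.5 (y) by 2.5 (x) mm, 11.8 mm long, pitch 17.8 mm. Symmetric: either way round is right. Origin: middle of the bar's underside, z up. Stands prongs down in a tray groove, underside on the foam, 26 mm above the bench.
- comb_4: Loose, not to be used: the short comb busbar, same section, 69.2 mm long, four prongs, in the other groove of the kit tray. Origin as comb_6.
- kit_tray: Fixed. Black foam block 110 (x) by 150 mm (y), 26 mm high, with a thin grey rim 2 mm higher. Two grooves along y at x = -27 and 27 mm, 7.5 mm wide, 16 mm deep, one comb in each, which in which varies. 42 mm are free between the two bars, 22 mm between a bar and the rim. Origin on the bench, middle of the tray.
- screwdriver: Loose bystander: screwdriver with green handle, 200 mm long, lying on the bench beyond the work.
- screw_bin: Loose bystander: open black bin with screws, 85 by 110 mm, 45 mm high, on the bench beyond the work.

How it is judged:
By the outcome, as a careful person would: the job done as asked, in the order asked, and still so for the second after the job is handed in, with the robot touching nothing.
It also fails if it takes over 58 s, if anything falls off the work surface, if the arm or the gripper's body presses on something with over 40 N, if the wrist force passes 120 N, or if a joint passes its speed limit or range.

## Robot

A 7-joint arm with a two-finger parallel gripper is mounted at the origin on the work surface. World frame = base frame: x ahead of the robot, y to its left, z up, the work surface at z = 0. Lengths are in m, angles in rad, forces in N, time in s.
With the tool pointing down it reaches from about 0.425 to 0.875 m from the base axis. Payload 9.9 kg.
Tool frame: the origin (TCP) lies at the very end of the fingers, on their centre line; the grasp point (between the pads) lies 19 mm behind it; z points along the fingers, y is the line along which they close (so a half turn about z gives the same grasp; the last joint's range is limited). The gripper opens to 85 mm and grips with 20 to 120 N. Pads are 22 mm wide; open, the fingers measure 114 mm over their backs; the gripper's body (76 mm by 85 mm) begins 54 mm behind the grasp point. The pads swing forward as they close: fully open they stand 13 mm farther back than shut.
Start: joints at [-1.408, 0.576, 0.025, 1.437, -0.015, 1.129, -0.057], TCP at [0.165, 0.655, 0.231] pointing down, gripper open.
Joint ranges: [-2.76, 2.76], [-0.34, 2.15], [-1.52, 1.57], [0.19, 2.46], [-1.09, 4.23], [0.17, 1.99], [-2.82, 2.82]. Speed limits (rad/s): [2.22, 2.22, 3.01, 3.01, 3.14, 3.14, 3.14].

## Interface

Orientations are given as [roll, pitch, yaw] about the fixed x, y, z axes, in that order (R = Rz(yaw) Ry(pitch) Rx(roll)).
In Python, from workcell import * gives the robot as it stands. The module is installed in compiled form; this text tells all that it offers.
- The arm moves only by the shell command python3 -m creep 'ROWS' [FORCE]. ROWS is JSON, a list of rows, each a list of 7 numbers: the turn, a rotation vector about the tool's x, y, z in degrees, then the shift along the tool's x, y, z in mm, then the opening, from 0 (shut) to 1 (fully open). In form: [[rx, ry, rz, x, y, z, gripper], ...]. A call has 1 to 20 rows; each row shifts and turns the commanded pose from where the row before left it, along the tool's axes as they then stand; what a row does not reach is not made up. A row lasts 1/10 s, in which the tool goes at most 50 mm and 8.59 degrees, less where a joint would pass 70% of its speed; a pose out of reach is approached as far as the arm can. A call with a gripper value outside its range is refused whole. The fingers move at their own pace and stop on an object; FORCE is the grip in N (left out, the last holds). Time passes only in rows, so rows that do not move let the fingers close. It gives the time, the measured TCP pose, the force, the opening and the grip force at its end, in the units of the state.
- state(): the state, without advancing time (a new reading comes with each control period).
- get_image(name): name is "scene" or "top"; returns the picture (420x560x3 uint8, blue, green, red); there is no depth.
- camera_info(name): a dict with "fx", "fy", "cx", "cy" (pixels), "rvec" (rotation vector, rad) and "tvec" (3), from world to camera coordinates, as OpenCV has them. Camera axes: x right, y down, z forward; pixel columns grow to the right and rows downward; lengths in m; the calibration is good to about 2 mm. A picture is of the moment at which its call begins. camera_info takes no time and is no camera call.
- hand_in(): hands the job in; it is judged then, once.
The state is a dict: "time_s": time; "joint_pos": joint angles; "qd": joint speeds; "joint_torque": joint torques, N m; "eef_pos": TCP position; "ee_rot": TCP orientation; "force": force on the tool from outside, world axes, zero at the start; "ft_torque": the same for the moment, N m; "grip_width": finger opening in m; "gripper_force": force on a finger pad.
Only numpy, scipy, OpenCV 4.12 (cv2) and the standard library are available. Lean on these libraries where they do the work, as an engineer would, in place of code of your own. Each camera call takes 0.05 s, during which the arm holds its last target. There are 200 camera calls.

## Working session

There is one attempt and no reset: what is moved stays moved. The work goes in short steps, Python scripts to look and compute and a shell command to move; the robot and the scene stay as the last step left them, time stands still between calls to the robot, and variables do not carry over. Pictures are saved under pics/ and viewed, at most 10 in all, crops included, and the job is handed in when it is done.

```bash
mkdir -p pics; python3 - <<'E'
from workcell import *
import cv2,numpy as np
for n in("scene","top"):
    cv2.imwrite(f"pics/{n}0.png",get_image(n)); c=camera_info(n)
    R=cv2.Rodrigues(np.array(c["rvec"]))[0]; print(n,c["fx"],c["cx"],c["cy"],"pos",-R.T@np.array(c["tvec"]).ravel()); print(R.round(3))
s=state(); print({k:np.round(s[k],4) for k in("time_s","eef_pos","ee_rot","force","grip_width")})
E
```

```text
scene 445.1685464499302 278.6745960395965 205.81859669849004 pos [ 0.98861131 -0.05958648  0.74695972]
[[ 0.173  0.985 -0.009]
 [ 0.836 -0.152 -0.527]
 [-0.52   0.084 -0.85 ]]
top 440.4924298829762 283.02207784998393 203.600171462374 pos [ 0.49977907 -0.00798067  1.01844278]
[[-0.018 -1.    -0.015]
 [-0.992  0.02  -0.126]
 [ 0.127  0.013 -0.992]]
{'time_s': np.float64(0.1), 'eef_pos': array([0.1648, 0.6542, 0.2305]), 'ee_rot': array([-3.1401e+00,  1.0000e-04,  2.8949e+00]), 'force': array([ 0.1117, -0.101 , -0.2549]), 'grip_width': np.float64(0.0853)}
```

View pics/scene0.png

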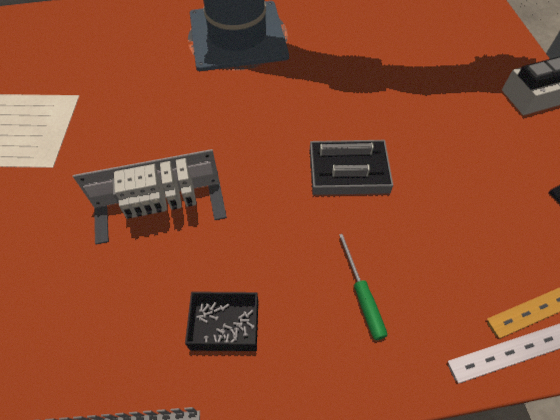

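View pics/top0.png

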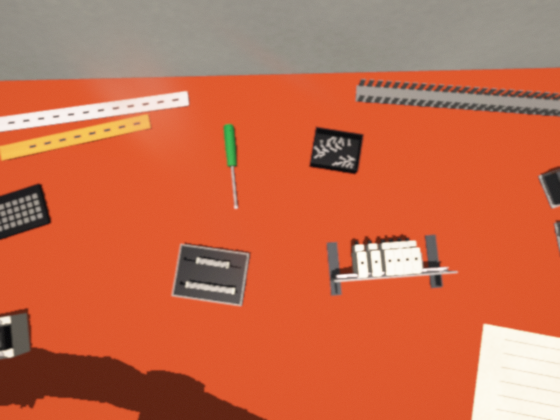

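The scene view shows the plate with its row at about (150,185), two breakers standing off to the right. The tray is at (350,167), with the long comb in the groove nearest the robot at (347,149). In the top view the row is at (388,258), with its open end on the left, and the long comb is at (210,287). Next I'll enlarge these areas.

```bash
python3 - <<'E'
import cv2,numpy as np
s=cv2.imread("pics/scene0.png");t=cv2.imread("pics/top0.png")
c=lambda im,x,y,w,h,k:cv2.resize(im[y:y+h,x:x+w],(w*k,h*k),interpolation=cv2.INTER_CUBIC)
a=np.hstack([c(s,70,140,160,110,5)]); b=c(t,320,230,145,70,5)
b=cv2.copyMakeBorder(b,0,0,0,800-b.shape[1],cv2.BORDER_CONSTANT)
cv2.imwrite("pics/rowz.png",np.vstack([a,b])[:, :][:900]); im=np.vstack([a,b]); cv2.imwrite("pics/rowz.png",cv2.resize(im,None,fx=.66,fy=.66))
a=c(s,305,135,100,65,6); b=c(t,165,240,90,70,4); b=cv2.resize(b,(360,280)); b=cv2.copyMakeBorder(b,0,0,0,240,cv2.BORDER_CONSTANT)
im=np.vstack([a[:, :],b]); print(im.shape); cv2.imwrite("pics/trayz.png",cv2.resize(im,None,fx=.88,fy=.88))
E
```

```text
(670, 600, 3)
```

View pics/rowz.png

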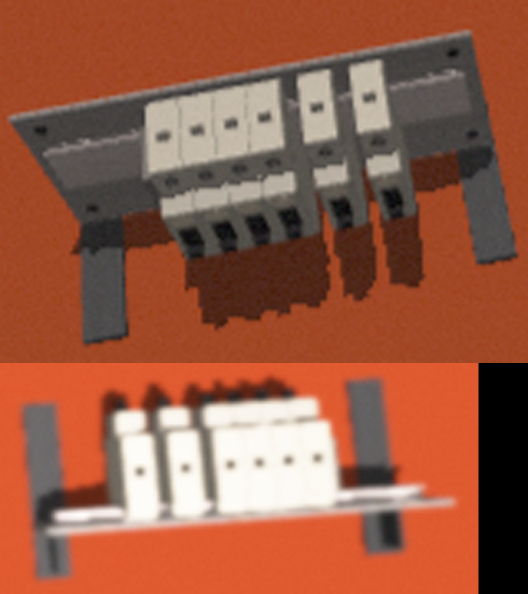

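View pics/trayz.png

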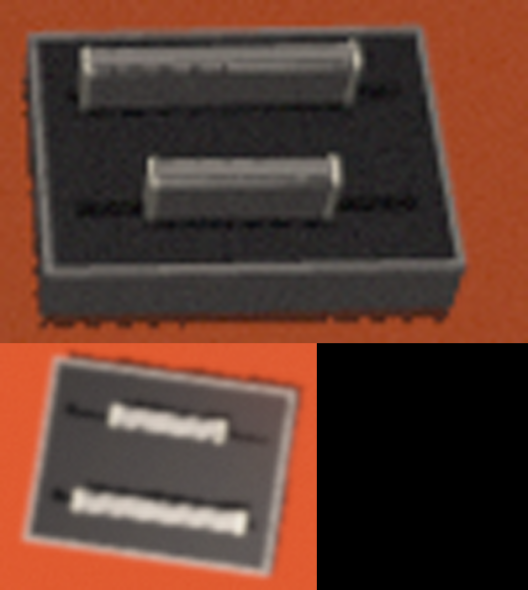

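The enlarged scene view shows six dark terminal holes, from about (119,181) to (182,170) in original pixels. The same holes run from (416,259) to (362,263) in the top view. The long comb is the one in the groove nearest the robot. Next I'll refine the holes and comb ends and triangulate them.

```bash
cat > h.py <<'E'
import cv2,numpy as np
from workcell import *
C={}
for n in("scene","top"):
    c=camera_info(n);K=np.array([[c["fx"],0,c["cx"]],[0,c["fy"],c["cy"]],[0,0,1.]])
    rv=np.array(c["rvec"],float);tv=np.array(c["tvec"],float).ravel();R=cv2.Rodrigues(rv)[0]
    C[n]=(K,R,tv,K@np.c_[R,tv],rv)
def tri(a,b):
    X=cv2.triangulatePoints(C["scene"][3],C["top"][3],np.float64(a).reshape(-1,2).T,np.float64(b).reshape(-1,2).T)
    return (X[:3]/X[3]).T
def onz(n,p,z):
    K,R,t,_,_=C[n];p=np.float64(p).reshape(-1,2)
    d=(R.T@np.linalg.inv(K)@np.c_[p,np.ones(len(p))].T).T;o=-R.T@t
    return o+d*((z-o[2])/d[:,2])[:,None]
def proj(n,X):
    K,R,t,_,rv=C[n];return cv2.projectPoints(np.float64(X).reshape(-1,1,3),rv,t,K,None)[0].reshape(-1,2)
def dark(im,p,r=3):   # centroid of darkness around p
    g=cv2.cvtColor(im,cv2.COLOR_BGR2GRAY).astype(float);q=np.float64(p)
    for _ in range(4):
        x,y=np.round(q).astype(int);w=g[y-r:y+r+1,x-r:x+r+1];w=np.clip(np.median(w)*0.93-w,0,None)
        Y,X=np.mgrid[y-r:y+r+1,x-r:x+r+1];q=np.array([(w*X).sum(),(w*Y).sum()])/w.sum()
    return q
E
cat > m.py <<'E'
from h import *
S=[(119.4,181.2),(129.7,179.7),(140,177.6),(150,175.5),(166.1,172.7),(181.8,169.7)]
T=[(416,258.8),(407.6,259.4),(398.5,259.7),(390,260.6),(376,261.5),(362.4,262.7)]
s=cv2.imread("pics/scene0.png");t=cv2.imread("pics/top0.png")
S=[dark(s,p,2) for p in S];T=[dark(t,p,2) for p in T]
print(np.round(S,2).tolist(),np.round(T,2).tolist())
for nm,X in(("tri",tri(S,T)),("scene",onz("scene",S,.111)),("top",onz("top",T,.111))):
    print(nm);print((X*1000).round(1)); d=X[3]-X[0];print("pitch",np.linalg.norm(np.diff(X,axis=0)[:,:2],axis=1).round(4),"yaw",np.degrees(np.arctan2(-d[0],d[1])))
# comb: bright blob inside tray, top & scene
for n,im,box in(("top",t,(170,275,75,25)),("scene",s,(312,138,72,24))):
    x,y,w,h=box;g=cv2.cvtColor(im,cv2.COLOR_BGR2GRAY)[y:y+h,x:x+w];hs=cv2.cvtColor(im,cv2.COLOR_BGR2HSV)[y:y+h,x:x+w]
    for th in(80,110,140):
        m=(g>th).astype(np.uint8);k,l,st,ce=cv2.connectedComponentsWithStats(m)
        for i in range(1,k):
            if st[i,4]>30:
                r=cv2.minAreaRect(np.argwhere(l==i)[:,::-1].astype(np.float32)+[x,y] if 0 else (np.argwhere(l==i)[:,::-1]+[x,y]).astype(np.float32))
                print(n,th,st[i],(ce[i]+[x,y]).round(1),np.round(cv2.boxPoints(r),1).tolist())
E
python3 m.py
```

```text
[[119.0, 180.95], [129.29, 179.15], [139.62, 177.06], [149.71, 175.16], [165.56, 172.13], [181.52, 169.11]] [[415.75, 258.36], [406.93, 259.02], [398.12, 259.72], [389.39, 260.38], [375.76, 261.4], [361.92, 262.44]]
tri
[[ 497.8 -263.7  109.6]
 [ 496.8 -245.9  109.2]
 [ 495.7 -227.9  109.4]
 [ 494.7 -210.2  109.4]
 [ 493.2 -182.3  109.5]
 [ 491.6 -154.1  109.5]]
pitch [0.0178 0.0181 0.0177 0.0279 0.0283] yaw 3.307456238197676
scene
[[ 499.  -262.4  111. ]
 [ 498.3 -244.7  111. ]
 [ 497.  -226.8  111. ]
 [ 496.1 -209.2  111. ]
 [ 494.5 -181.4  111. ]
 [ 492.9 -153.1  111. ]]
pitch [0.0178 0.018  0.0176 0.0279 0.0283] yaw 3.1587993176239864
top
[[ 497.9 -264.1  111. ]
 [ 496.9 -246.2  111. ]
 [ 495.8 -228.3  111. ]
 [ 494.8 -210.5  111. ]
 [ 493.2 -182.7  111. ]
 [ 491.6 -154.5  111. ]]
pitch [0.018  0.018  0.0178 0.0278 0.0282] yaw 3.335899136207723
top 80 [   0    0   75   25 1356] [211.2 288.4] [[170.0, 275.0], [244.0, 275.0], [244.0, 299.0], [170.0, 299.0]]
top 110 [  0   0  42  25 249] [179.4 291.3] [[170.0, 299.0], [170.0, 275.0], [211.0, 275.0], [211.0, 299.0]]
top 110 [70  0  5
[... 584 characters left out ...]
0030517578, 275.20001220703125], [241.8000030517578, 299.1000061035156]]
top 140 [ 15   6  50  14 286] [210.4 287.8] [[184.6999969482422, 287.0], [185.60000610351562, 280.79998779296875], [234.6999969482422, 288.1000061035156], [233.8000030517578, 294.29998779296875]]
scene 80 [  0   0  72   5 267] [345.3 139.4] [[312.0, 138.0], [383.0, 138.0], [383.0, 142.0], [312.0, 142.0]]
scene 80 [  8   4  54  13 262] [346.7 145.7] [[319.5, 144.10000610351562], [372.20001220703125, 137.89999389648438], [373.29998779296875, 147.8000030517578], [320.70001220703125, 154.0]]
scene 110 [  8   5  53   6 100] [345.6 145.2] [[320.0, 144.0], [372.0, 143.0], [372.1000061035156, 147.0], [320.1000061035156, 148.0]]
```

```bash
python3 - <<'E'
from h import *
b=np.array([[184.7,287.0],[185.6,280.8],[234.7,288.1],[233.8,294.3]])+.0
e=[(b[0]+b[1])/2,(b[2]+b[3])/2]
X=onz("top",e,.049);d=X[0]-X[1];print(X*1000,X.mean(0),np.linalg.norm(d),"yaw",np.degrees(np.arctan2(-d[0],d[1])))
X=onz("scene",[(320.5,147.0),(372.5,145.0)],.049);d=X[1]-X[0];print(X*1000,np.linalg.norm(d),np.degrees(np.arctan2(-d[0],d[1])))
# tray rim corners, top view
t=cv2.imread("pics/top0.png");hs=cv2.cvtColor(t,cv2.COLOR_BGR2HSV)[235:315,160:260]
m=(hs[...,1]<110).astype(np.uint8);k,l,st,ce=cv2.connectedComponentsWithStats(m);i=1+st[1:,4].argmax()
r=cv2.minAreaRect((np.argwhere(l==i)[:,::-1]+[160,235]).astype(np.float32));q=cv2.boxPoints(r);print(q)
Q=onz("top",q,.028)*1000;print(Q.round(1),Q.mean(0));dd=np.diff(Q,axis=0);print(np.linalg.norm(dd,axis=1),np.degrees(np.arctan2(dd[:,1],dd[:,0])))
s=state();print(np.degrees(s["ee_rot"]))
E
```

```text
[[451.68948326 220.87568792  49.        ]
 [434.25651103 113.92629038  49.        ]] [0.442973   0.16740099 0.049     ] 0.10836088849290632 yaw -9.257909936003614
[[439.42097528 116.17487198  49.        ]
 [453.22155123 220.07735359  49.        ]] 0.10481498739569324 -7.565877910222202
[[171.31998 295.76   ]
 [178.91998 242.56   ]
 [249.34    252.62   ]
 [241.73999 305.82   ]]
[[425.3 256.3  28. ]
 [542.6 240.8  28. ]
 [517.2  82.4  28. ]
 [400.9 100.2  28. ]] [471.4587805  169.92675368  28.        ]
[118.3036589  160.44838415 117.64123212] [ -7.53040783 -99.10792034 171.32101189]
[-1.79914769e+02  4.89288113e-03  1.65863496e+02]
```

```bash
python3 -m creep '[[0,0,0,-36,-30,0,0],[0,0,0,-36,-30,0,0],[0,0,0,-36,-30,0,0],[0,0,0,-36,-30,0,0],[0,0,0,-36,-30,0,0],[0,0,0,-36,-30,0,0],[0,0,0,-36,-30,0,0],[0,0,0,-36,-30,0,0],[0,0,0,-36,-30,0,0],[0,0,0,-36,-30,0,0],[0,0,0,-36,-30,0,0],[0,0,0,-36,-30,0,0],[0,0,8.1,0,0,0,0],[0,0,8.1,0,0,0,0],[0,0,8.1,0,0,0,0],[0,0,8.1,0,0,0,0],[0,0,8.1,0,0,0,0],[0,0,8.1,0,0,0,0],[0,0,8.1,0,0,0,0],[0,0,8.1,0,0,0,0]]' 40
```

```text
time_s: 2.1
eef_pos: [0.4956, 0.1999, 0.2311]
ee_rot: [-3.141, 0.0, 1.758]
force: [-0.2, 0.2, -0.8]
grip_width: -0.0001
gripper_force: 0.0
```

```bash
python3 -m creep '[[0,0,7.4,0,0,0,0],[0,0,0,-44.5,-3.4,0,0],[0,0,0,-44.5,-3.4,0,0],[0,0,0,-44.5,-3.4,0,0],[0,0,0,-44.5,-3.4,0,0],[0,0,0,-44.5,-3.4,0,0],[0,0,0,-44.5,-3.4,0,0],[0,0,0,-44.5,-3.4,0,0],[0,0,0,0,0,40,0],[0,0,0,0,0,40,0],[0,0,0,0,0,40,0],[0,0,0,0,0,32,0],[0,0,0,0,0,0,0]]'; python3 - <<'E'
from h import *
cv2.imwrite("pics/s1.png",cv2.resize(get_image("scene")[120:250,60:260],None,fx=4,fy=4))
E
```

```text
time_s: 3.4
eef_pos: [0.4895, -0.1119, 0.076]
ee_rot: [-3.135, -0.001, 1.635]
force: [0.0, 1.0, -0.3]
grip_width: -0.0001
gripper_force: 0.0
```

View pics/s1.png

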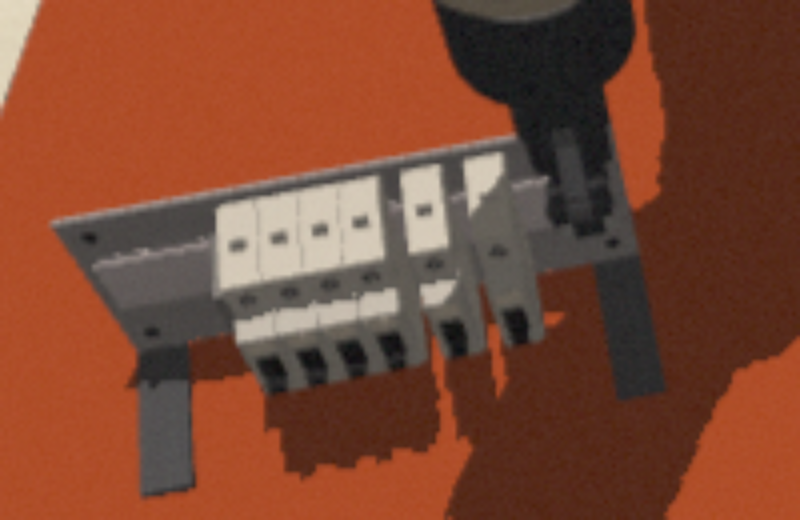

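The view shows the closed fingers at crop pixel (575,190), beside breaker 6 with a clear gap. Pushing now.

```bash
python3 -m creep '[[0,0,0,-10,0,0,0],[0,0,0,-6,0,0,0],[0,0,0,-6,0,0,0],[0,0,0,-6,0,0,0],[0,0,0,-4,0,0,0],[0,0,0,-4,0,0,0],[0,0,0,0,0,0,0]]'; python3 -m creep '[[0,0,0,-2,0,0,0],[0,0,0,-2,0,0,0],[0,0,0,0,0,0,0]]'
```

```text
time_s: 4.15
eef_pos: [0.4944, -0.1489, 0.0794]
ee_rot: [3.141, 0.0, 1.634]
force: [0.6, 0.1, 0.4]
grip_width: -0.0001
gripper_force: 0.0
time_s: 4.45
eef_pos: [0.4945, -0.1525, 0.0792]
ee_rot: [-3.141, 0.0, 1.635]
force: [0.6, 1.7, 1.8]
grip_width: 0.0003
gripper_force: 0.9
```

```bash
for i in 1 2; do python3 -m creep '[[0,0,0,-1,0,0,0],[0,0,0,-1,0,0,0],[0,0,0,0,0,0,0]]' | grep -E "pos|^force"; done
```

```text
eef_pos: [0.4945, -0.1534, 0.0792]
force: [-0.8, 6.5, 3.3]
eef_pos: [0.4945, -0.1536, 0.0792]
force: [-2.2, 12.3, 7.0]
```

```bash
cat > row.py <<'E'
from h import *
import sys
s=get_image("scene");cv2.imwrite(f"pics/{sys.argv[1]}.png",cv2.resize(s[120:250,60:260],None,fx=4,fy=4,interpolation=cv2.INTER_CUBIC));print(state()["force"])
E
python3 row.py s2
```

```text
[-1.23943191 12.43777228  6.97651872]
```

View pics/s2.png

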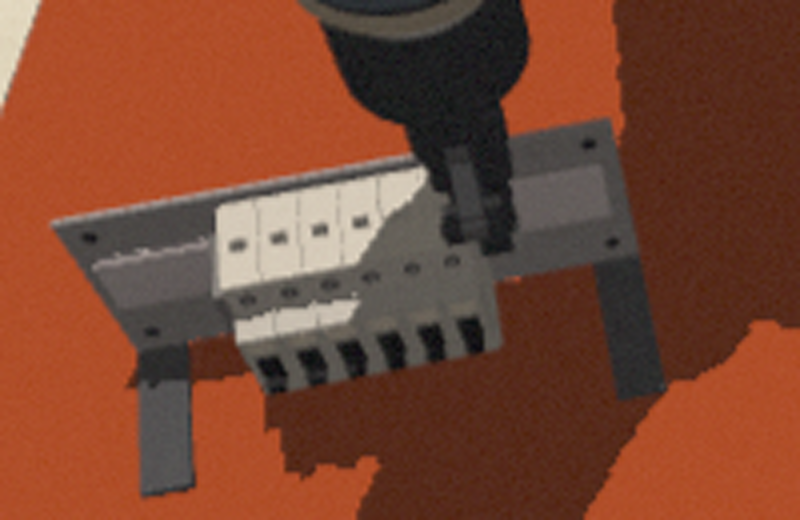

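The row reads closed: the six toggles are evenly spaced from (270,370) to (470,335), and force rose to 12 N with no further motion. Next I'll retreat and go over the comb.

```bash
python3 -m creep '[[0,0,0,10,0,0,0],[0,0,0,10,0,0,0],[0,0,0,10,0,0,0],[0,0,0,0,0,-40,0],[0,0,0,0,0,-40,0],[0,0,0,0,0,-40,0],[0,0,0,0,0,-40,0.31],[0,0,0,42.5,-4.2,0,0.31],[0,0,0,42.5,-4.2,0,0.31],[0,0,0,42.5,-4.2,0,0.31],[0,0,0,42.5,-4.2,0,0.31],[0,0,0,42.5,-4.2,0,0.31],[0,0,0,42.5,-4.2,0,0.31],[0,0,0,42.5,-4.2,0,0.31],[0,0,6,0,0,0,0.31],[0,0,6,0,0,0,0.31],[0,0,0,0,0,0,0.31]]'; python3 - <<'E'
from h import *
s=get_image("scene");t=get_image("top");cv2.imwrite("pics/s3.png",s);cv2.imwrite("pics/t3.png",t)
u=np.array([-.0577,.9983]);seat=np.array([.4952,-.2191])
H=np.array([np.r_[seat+u*k,.1095] for k in(-.0445,-.0267,-.0089,.0089,.0267,.0445)])
S=[dark(s,p,2) for p in proj("scene",H)];T=[dark(t,p,2) for p in proj("top",H)]
print((np.array(S)-proj("scene",H)).round(2).tolist())
X=tri(S,T);print((X*1000).round(1),X.mean(0));d=X[5]-X[0];print(np.linalg.norm(np.diff(X,axis=0)[:,:2],axis=1).round(4),np.degrees(np.arctan2(-d[0],d[1])))
for n,p in(("scene",S),("top",T)):
    Y=onz(n,p,.111);d=Y[5]-Y[0];print(n,Y.mean(0)*1000,np.degrees(np.arctan2(-d[0],d[1])),np.linalg.norm(d))
E
```

```text
time_s: 6.8
eef_pos: [0.4441, 0.1691, 0.2391]
ee_rot: [-3.142, 0.001, 1.425]
force: [0.3, -0.6, 0.8]
grip_width: 0.0263
gripper_force: 0.0
[[0.33, -0.03], [0.33, 0.17], [0.47, 0.0], [0.4, 0.03], [0.57, 0.01], [0.58, 0.09]]
[[ 497.8 -263.7  109.6]
 [ 496.8 -246.   109.1]
 [ 495.7 -227.9  109.4]
 [ 494.8 -210.2  109.5]
 [ 493.9 -192.2  109.6]
 [ 492.8 -174.5  109.4]] [ 0.49529874 -0.21908506  0.10943207]
[0.0178 0.0181 0.0178 0.018  0.0178] 3.168836576283623
scene [ 496.60290089 -217.95097423  111.        ] 3.071345203394613 0.089192287700839
top [ 495.34535514 -219.49484318  111.        ] 3.201773828185861 0.08923194672894647
```

The row is closed: pitch is 17.8–18.0 mm, seat at about (495.3, −219.1), yaw 3.2°. Descending onto the comb.

```bash
python3 -m creep '[[0,0,0,0,0,40,0.31],[0,0,0,0,0,40,0.31],[0,0,0,0,0,40,0.31],[0,0,0,0,0,40,0.31],[0,0,0,0,0,20,0.31],[0,0,0,0,0,15,0.31],[0,0,0,0,0,13,0.31],[0,0,0,0,0,0,0.31]]' && python3 -m creep '[[0,0,0,0,0,0,0.1],[0,0,0,0,0,0,0.05],[0,0,0,0,0,0,0],[0,0,0,0,0,0,0],[0,0,0,0,0,0,0]]' 50
```

```text
time_s: 7.7
eef_pos: [0.4439, 0.1679, 0.03]
ee_rot: [-3.139, 0.001, 1.427]
force: [0.1, -0.6, -0.5]
grip_width: 0.0266
gripper_force: 0.0
time_s: 8.2
eef_pos: [0.4448, 0.1688, 0.0317]
ee_rot: [3.141, -0.001, 1.426]
force: [0.3, -0.7, 3.8]
grip_width: 0.0108
gripper_force: 51.2
```

```bash
python3 -m creep '[[0,0,0,0,0,-10,0],[0,0,0,0,0,-20,0],[0,0,0,0,0,-35,0],[0,0,0,0,0,-40,0],[0,0,0,0,0,-40,0],[0,0,0,0,0,-25,0],[0,0,-5.8,0,0,0,0],[0,0,-5.7,0,0,0,0],[0,0,0,-20,1.5,0,0],[0,0,0,-40,2.9,0,0],[0,0,0,-40,2.9,0,0],[0,0,0,-40,2.9,0,0],[0,0,0,-40,2.9,0,0],[0,0,0,-40,2.9,0,0],[0,0,0,-40,2.9,0,0],[0,0,0,-40,2.9,0,0],[0,0,0,-40,2.9,0,0],[0,0,0,-30,2.2,0,0],[0,0,0,-20,1.8,0,0],[0,0,0,0,0,0,0]]' && python3 -m creep '[[0,0,0,0,0,20,0],[0,0,0,0,0,15,0],[0,0,0,0,0,0,0]]' && python3 - <<'E'
from h import *
s=get_image("scene");t=get_image("top");cv2.imwrite("pics/s4.png",s);cv2.imwrite("pics/t4.png",t)
a=cv2.resize(s[125:225,80:230],None,fx=4,fy=4,interpolation=cv2.INTER_CUBIC)
b=cv2.resize(t[215:285,340:440],None,fx=2.5,fy=2.5,interpolation=cv2.INTER_CUBIC)
b=cv2.resize(b,(266,186));cv2.imwrite("pics/z4.png",np.vstack([a,cv2.copyMakeBorder(b,0,0,0,334,cv2.BORDER_CONSTANT)]))
E
```

```text
time_s: 10.2
eef_pos: [0.494, -0.2227, 0.2021]
ee_rot: [3.141, 0.002, 1.622]
force: [0.1, -0.6, -0.6]
grip_width: 0.0108
gripper_force: 50.7
time_s: 10.5
eef_pos: [0.4935, -0.2178, 0.1652]
ee_rot: [-3.139, -0.002, 1.627]
force: [-0.3, 0.4, -0.2]
grip_width: 0.0107
gripper_force: 50.7
```

View pics/z4.png

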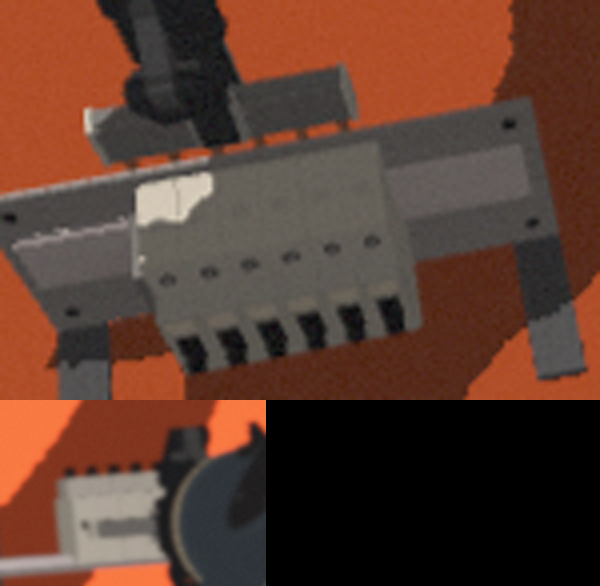

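The comb hangs level from the gripper with its prongs down: bar ends at crop (90,125) and (352,95), prongs along y≈165 to 125. Next I'll measure the bar ends in the scene view and its thickness in the top view, relative to the holes.

```bash
cat > prof.py <<'E'
from h import *
def prof(n,im,tcp,yaw,dz,xs,ys):
    u=np.array([-np.sin(yaw),np.cos(yaw)]);v=np.array([np.cos(yaw),np.sin(yaw)])
    P=np.array([np.r_[tcp[:2]+a*v+b*u,tcp[2]+dz] for a,b in zip(xs,ys)]);q=proj(n,P).astype(np.float32)
    return cv2.remap(im,q[:,0].reshape(-1,1),q[:,1].reshape(-1,1),cv2.INTER_LINEAR)[:,0].astype(int)
if __name__=="__main__":
    s=cv2.imread("pics/s4.png");t=cv2.imread("pics/t4.png");st=state();p=np.array(st["eef_pos"]);yaw=st["ee_rot"][2]-np.pi/2
    print(p,np.degrees(yaw))
    dz0=-5.7e-3
    for lo in(-62,42):
        y=np.arange(lo,lo+24,1.)
        for h in(6,11):
            r=prof("scene",s,p,yaw,dz0+h/1e3,np.full(len(y),.006),y/1e3);print("scene h",h);print([f"{a:.0f}:{c[0]},{c[2]}" for a,c in zip(y,r)])
    x=np.arange(-14,15,1.)
    for b in(30,38,46):
        r=prof("top",t,p,yaw,dz0+.022,x/1e3,np.full(len(x),b/1e3));print("top",b,[f"{a:.0f}:{c[1]}" for a,c in zip(x,r)])
    y=np.arange(40,64,1.);r=prof("top",t,p,yaw,dz0+.022,y*0,y/1e3);print("topend",[f"{a:.0f}:{c[1]},{c[2]}" for a,c in zip(y,r)])
E
python3 prof.py
```

```text
[ 0.49460661 -0.21868957  0.16684116] 3.1863461206294668
scene h 6
['-62:41,175', '-61:45,177', '-60:44,177', '-59:40,176', '-58:36,174', '-57:35,173', '-56:38,174', '-55:40,175', '-54:41,175', '-53:40,175', '-52:42,173', '-51:48,170', '-50:70,137', '-49:84,109', '-48:81,94', '-47:72,78', '-46:62,66', '-45:59,62', '-44:58,61', '-43:57,62', '-42:57,60', '-41:58,59', '-40:60,61', '-39:59,61']
scene h 11
['-62:39,174', '-61:39,175', '-60:40,176', '-59:41,175', '-58:40,175', '-57:39,175', '-56:40,175', '-55:41,175', '-54:41,177', '-53:40,176', '-52:47,168', '-51:64,146', '-50:79,121', '-49:85,102', '-48:80,92', '-47:71,79', '-46:62,66', '-45:58,62', '-44:56,60', '-43:57,62', '-42:57,61', '-41:57,59', '-40:58,61', '-39:59,62']
scene h 6
['42:57,60', '43:58,62', '44:59,63', '45:55,60', '46:56,60', '47:60,61', '48:59,63', '49:58,63', '50:57,61', '51:70,75', '52:83,91', '53:86,95', '54:82,106', '55:71,128', '56:57,151', '57:45,171', '58:41,174', '59:40,175', '60:41,175', '61:40,175', '62:39,175', '63:41,175', '64:43,176', '65:44,177']
scene h 11
['42:58,63', '43:59,64', '44:59,64', '45:60,65
[... 765 characters left out ...]
'8:162', '9:164', '10:165', '11:164', '12:165', '13:165', '14:166']
top 46 ['-14:166', '-13:166', '-12:165', '-11:165', '-10:160', '-9:152', '-8:139', '-7:124', '-6:114', '-5:106', '-4:104', '-3:103', '-2:103', '-1:103', '0:104', '1:106', '2:108', '3:116', '4:126', '5:138', '6:150', '7:157', '8:163', '9:164', '10:164', '11:165', '12:165', '13:165', '14:165']
topend ['40:99,103', '41:99,103', '42:98,102', '43:99,104', '44:100,105', '45:102,106', '46:104,107', '47:108,112', '48:114,118', '49:125,130', '50:133,139', '51:139,146', '52:141,148', '53:140,146', '54:134,141', '55:127,133', '56:120,126', '57:115,121', '58:118,124', '59:122,128', '60:135,142', '61:146,154', '62:152,160', '63:156,164']
```

```bash
python3 -m creep '[[0,0,0,-1,2.2,0,0],[0,0,0,0,0,12,0],[0,0,0,0,0,12,0],[0,0,0,0,0,9,0],[0,0,0,0,0,0,0],[0,0,0,0,0,0,0],[0,0,0,0,0,0,0]]' && python3 - <<'E'
from h import *
s=get_image("scene");t=get_image("top");cv2.imwrite("pics/s4.png",s);cv2.imwrite("pics/t4.png",t)
a=cv2.resize(s[145:205,95:205],None,fx=7,fy=7,interpolation=cv2.INTER_CUBIC)
cv2.imwrite("pics/z5.png",a)
E
python3 prof.py
```

```text
time_s: 11.3
eef_pos: [0.4971, -0.2203, 0.1335]
ee_rot: [3.141, 0.0, 1.626]
force: [-0.0, -0.8, -1.4]
grip_width: 0.0106
gripper_force: 50.7
[ 0.49716257 -0.22028413  0.13364937] 3.1536059477932983
scene h 6
['-62:69,75', '-61:70,76', '-60:71,76', '-59:68,75', '-58:70,76', '-57:73,78', '-56:71,77', '-55:71,77', '-54:71,76', '-53:74,80', '-52:79,86', '-51:85,94', '-50:85,95', '-49:75,85', '-48:66,74', '-47:58,65', '-46:58,63', '-45:58,63', '-44:58,62', '-43:58,62', '-42:59,62', '-41:58,63', '-40:59,63', '-39:60,64']
scene h 11
['-62:70,76', '-61:68,73', '-60:67,72', '-59:68,75', '-58:68,75', '-57:68,73', '-56:67,75', '-55:68,76', '-54:69,75', '-53:72,78', '-52:78,84', '-51:84,93', '-50:86,96', '-49:80,87', '-48:70,75', '-47:60,64', '-46:58,63', '-45:58,62', '-44:60,61', '-43:60,63', '-42:59,63', '-41:60,64', '-40:59,63', '-39:55,62']
scene h 6
['42:58,62', '43:58,61', '44:58,62', '45:58,62', '46:59,62', '47:58,62', '48:58,63', '49:61,66', '50:71,78', '51:84,94', '52:87,97', '53:88,98', '54:89,100', '55:89,102', '56:89,102', '57:87,100', '58:84,96', '59:83,93', '60:81,89', '61:74,82', 
[... 869 characters left out ...]
61', '9:165', '10:166', '11:166', '12:166', '13:166', '14:165']
top 46 ['-14:166', '-13:166', '-12:165', '-11:163', '-10:160', '-9:152', '-8:144', '-7:133', '-6:122', '-5:115', '-4:110', '-3:107', '-2:106', '-1:107', '0:109', '1:110', '2:115', '3:123', '4:133', '5:144', '6:153', '7:159', '8:163', '9:165', '10:165', '11:164', '12:165', '13:165', '14:166']
topend ['40:101,105', '41:101,105', '42:101,105', '43:102,106', '44:103,107', '45:105,109', '46:109,112', '47:114,118', '48:122,127', '49:130,135', '50:137,143', '51:141,147', '52:143,149', '53:145,151', '54:146,152', '55:149,156', '56:153,160', '57:156,163', '58:159,166', '59:157,164', '60:153,161', '61:147,155', '62:140,149', '63:136,144']
```

View pics/z5.png

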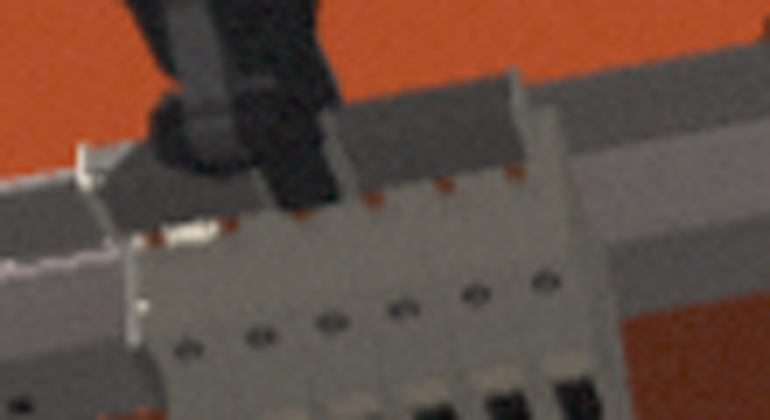

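The crop shows six copper prongs from (152,238) to (515,172), just above the tops. I'll compare these with the hole positions in the same camera.

```bash
python3 - <<'E'
from h import *
s=cv2.imread("pics/s4.png").astype(float);r=s[...,2]-.5*s[...,1]-.5*s[...,0]
P=np.array([(152,238),(230,226),(302,214),(373,199),(445,185),(515,172)])/7+[95,145]
p=np.array(state()["eef_pos"]);Q=[]
for a in P:
    x,y=np.round(a).astype(int);w=np.clip(r[y-3:y+4,x-4:x+5]-18,0,60);w[:1]*=(r[y-3,x-4:x+5]<60)
    Y,X=np.mgrid[y-3:y+4,x-4:x+5];Q.append([(w*X).sum()/w.sum(),(w*Y).sum()/w.sum()])
Q=np.array(Q);print(Q.round(2).tolist())
X=onz("scene",Q,p[2]-.0116)*1000;print(X.round(1))
s0=cv2.imread("pics/s3.png");u=np.array([-.0555,.9985]);seat=np.array([.4953,-.2191])
H=np.array([np.r_[seat+u*k,.1095] for k in(-.0445,-.0267,-.0089,.0089,.0267,.0445)])
G=onz("scene",[dark(s0,q,2) for q in proj("scene",H)],.111)*1000;d=(X-G)[:,:2]
print("prong-hole along row",(d@u).round(2),"across",(d@[u[1],-u[0]]).round(2))
E
```

```text
[[116.67, 178.65], [127.22, 176.71], [137.75, 175.27], [147.95, 173.07], [158.17, 171.02], [168.14, 169.32]]
[[ 501.9 -262.9  122. ]
 [ 501.  -245.   122. ]
 [ 501.2 -227.   122. ]
 [ 499.6 -209.5  122. ]
 [ 498.3 -191.8  122. ]
 [ 497.7 -174.5  122. ]]
prong-hole along row [-0.62 -0.39 -0.47 -0.51 -0.89 -1.34] across [2.87 2.58 4.1  3.5  3.25 3.48]
```

```bash
python3 -m creep '[[0,0,0,0.9,-0.6,0,0],[0,0,0,0,0,0,0],[0,0,0,0,0,2,0],[0,0,0,0,0,2,0],[0,0,0,0,0,0,0]]';python3 -m creep '[[0,0,0,0,0,1.5,0],[0,0,0,0,0,1,0],[0,0,0,0,0,0,0]]';python3 -m creep '[[0,0,0,0,0,1,0],[0,0,0,0,0,1,0],[0,0,0,0,0,0,0]]'
```

```text
time_s: 11.9
eef_pos: [0.4962, -0.2192, 0.129]
ee_rot: [-3.141, -0.0, 1.626]
force: [-0.3, -0.2, -1.3]
grip_width: 0.0105
gripper_force: 50.7
time_s: 12.2
eef_pos: [0.4962, -0.2192, 0.1266]
ee_rot: [-3.141, -0.0, 1.626]
force: [-0.1, 0.4, -0.6]
grip_width: 0.0106
gripper_force: 50.7
time_s: 12.5
eef_pos: [0.4962, -0.2192, 0.1247]
ee_rot: [-3.141, -0.0, 1.626]
force: [-0.1, -0.0, -0.7]
grip_width: 0.0107
gripper_force: 50.7
```

```bash
for i in 1 2 3; do python3 -m creep '[[0,0,0,0,0,1,0],[0,0,0,0,0,1,0],[0,0,0,0,0,0,0]]'|grep -E "pos|^force"; done
```

```text
eef_pos: [0.4962, -0.2192, 0.1227]
force: [-0.7, 0.3, -0.9]
eef_pos: [0.4962, -0.2192, 0.1207]
force: [0.4, 0.3, -1.7]
eef_pos: [0.4962, -0.2192, 0.1187]
force: [-0.4, 0.2, -1.4]
```

```bash
for i in 1 2; do python3 -m creep '[[0,0,0,0,0,0.7,0],[0,0,0,0,0,0.5,0],[0,0,0,0,0,0,0]]'|grep -E "pos|^force"; done; python3 row.py s6
```

```text
eef_pos: [0.4963, -0.2193, 0.1175]
force: [0.1, 0.6, -0.4]
eef_pos: [0.4963, -0.2193, 0.1167]
force: [-0.9, 0.1, 4.0]
[-1.34612931  1.32057835  4.83862358]
```

View pics/s6.png

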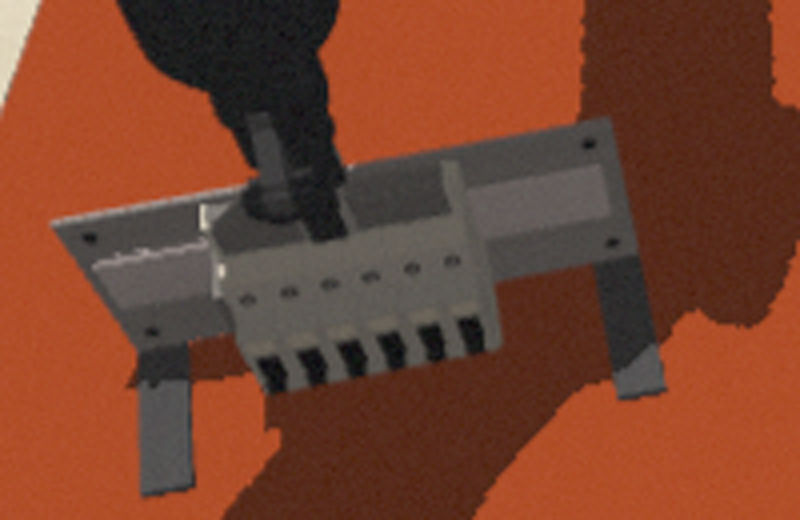

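The view shows no copper below the bar. Contact came at exactly the predicted flush height (TCP 116.7 mm), and the bar spans the row. I'll press lightly, release and retreat.

```bash
python3 -m creep '[[0,0,0,0,0,0.6,0],[0,0,0,0,0,0,0],[0,0,0,0,0,0,0.15],[0,0,0,0,0,0,0.3],[0,0,0,0,0,0,0.35],[0,0,0,0,0,0,0.35],[0,0,0,0,0,-5,0.35],[0,0,0,0,0,-15,0.35],[0,0,0,0,0,-30,0.35],[0,0,0,0,0,-40,0.35],[0,0,0,0,0,-40,0.35],[0,0,0,40,0,0,0.35],[0,0,0,45,0,0,0.35],[0,0,0,45,0,0,0.35],[0,0,0,45,0,0,0.35],[0,0,0,45,0,0,0.35],[0,0,0,40,0,0,0.35],[0,0,0,0,0,0,0.35]]'; python3 row.py s7
```

```text
time_s: 15.85
eef_pos: [0.4816, 0.0464, 0.2458]
ee_rot: [-3.141, -0.002, 1.634]
force: [0.1, -0.9, 0.2]
grip_width: 0.0298
gripper_force: 0.0
[-0.19141901 -0.37798909 -0.61806573]
```

View pics/s7.png

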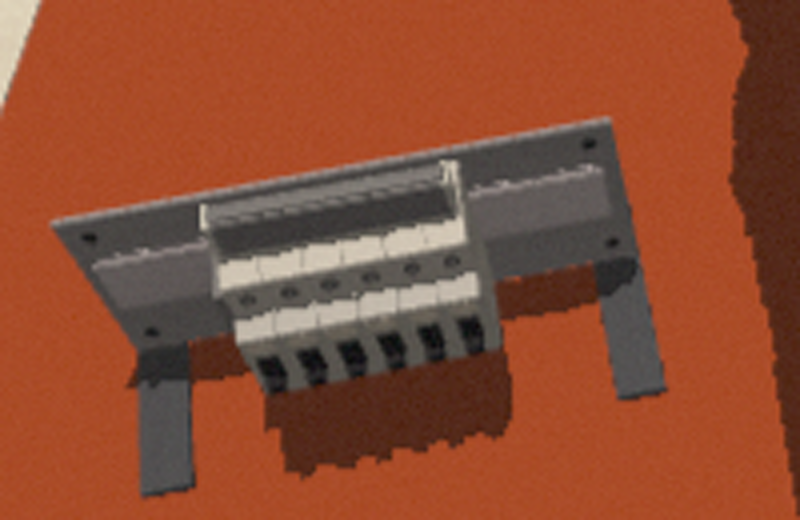

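The comb sits flush along the full closed row, with ends at crop (205,215) and (455,170), and the gripper is clear. Handing in.

```bash
python3 -c "
from workcell import *
print(hand_in())"
```

```text
the job is handed in; nothing more can be done
None
```

The six breakers are pushed tight together and the six-prong comb sits flush in their top terminals. I let go and handed the job in at about 16 s; the short comb, screwdriver and screw bin were not touched.

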